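# Empty the bead case into the sorting tray

### The arm

A 6-joint arm with a two-finger parallel gripper is mounted at the origin on the work surface. World frame = base frame: x ahead of the robot, y to its left, z up, the work surface at z = 0. Lengths are in m, angles in rad, forces in N, time in s.
With the tool pointing down it reaches from about 0.35 to 0.85 m from the base axis. Payload 8.1 kg.
Tool frame: the origin (TCP) lies on the centre line of the jaws, within the pads' length; the fingertips stand 22 mm ahead of it and the grasp point (between the pads) lies 3 mm ahead of it; z points along the fingers, y is the line along which they close (so a half turn about z gives the same grasp; the last joint's range is limited). The gripper opens to 93 mm and grips with 3 to 60 N. Pads are 15 mm wide; open, the fingers measure 128 mm over their backs; the gripper's body (75 mm by 188 mm) begins 65 mm behind the grasp point.
Start: joints at [1.24, 0.13, 1.488, -0, 1.523, -0.085], TCP at [0.146, 0.582, 0.241] pointing down, gripper open.
Joint ranges: [-2.96, 2.96], [-0.89, 2.26], [0.02, 2.5], [-1.34, 4.48], [0, 2.73], [-2.66, 2.66]. Speed limits (rad/s): [2.39, 2.39, 2.79, 3.14, 3.14, 3.14].

### API

Orientations are given as a rotation vector (axis times angle).
In Python, from plant import robot gives the robot as it stands.
- The arm moves only by the tool jog_arm, called as name(argument=value, ...) on one line, values as JSON. Schema: {"type":"object","properties":{"motion":{"type":"array","items":{"type":"array","prefixItems":[{"type":"number"},{"type":"array","items":{"type":"number"},"minItems":3,"maxItems":3},{"type":"number"}],"minItems":3,"maxItems":3},"minItems":1,"maxItems":20},"grip_force":{"type":"number"},"only":{"type":"string"},"quiet":{"type":"boolean"},"lines":{"type":"string"}},"required":["motion"],"additionalProperties":false}. motion is a list of rows, 1 to 20 of them, each written [opening, [dx, dy, dz], turn]: the finger opening in m, then dx, dy, dz in m, then a turn about the tool's z in rad; each row shifts and turns the commanded pose from where the row before left it, along the tool's axes as they then stand; what a row does not reach is not made up. A row lasts 1/10 s, in which the tool goes at most 0.05 m and 0.15 rad, less where a joint would pass 70% of its speed; a pose out of reach is approached as far as the arm can. The fingers move at their own pace and stop on an object; grip_force is the grip in N (left out, the last holds). Time passes only in rows, so rows that do not move let the fingers close. The tool returns the time, the measured TCP pose, the force, the opening and the grip force at its end. only (a regular expression) keeps the lines of the reply that match it, lines (a string "A,B") keeps lines A to B, and quiet returns only ok. Input that does not fit is refused with a message, and nothing moves.
- robot.read_state(): the state, without advancing time (a new reading comes with each control period).
- robot.read_camera(name): name is "scene" or "top" or "wrist"; returns a dict with "image" (384x512x3 uint8, red, green, blue), "fx", "fy", "cx", "cy" (pixels), "R" (3x3) and "t" (3): a world point X has camera coordinates R X + t. Camera axes: x right, y down, z forward; pixel columns grow to the right and rows downward; lengths in m; the calibration is good to about 2 mm. A picture is of the moment at which its call begins. There is no depth.
- robot.close_job(): hands the job in; it is judged then, once.
The state is a dict: "t": time; "q": joint angles; "dq": joint speeds; "joint_torque": joint torques, N m; "tool_pos": TCP position; "orientation": TCP orientation; "force": force on the tool from outside, world axes, zero at the start; "wrist_torque": the same for the moment, N m; "opening": finger opening in m; "gripper_force": force on a finger pad.
Only numpy, scipy, OpenCV 4.12 (cv2) and the standard library are available. Lean on these libraries where they do the work, as an engineer would, in place of code of your own. Each camera call takes 0.05 s, during which the arm holds its last target. There are 200 camera calls.

### The job

Swing the clear lid of the green bead case fully back until it snaps past its detent, and only then tip the case by its red side handle over the catch tray until all five beads have rolled out into the tray. Then let the case back down level with the lid still fully back, leaving the other things on the table where they are.

Things in the scene. Friction and masses are not known exactly. Their poses are not given: they have to be found in the camera images.
- stand: Fixed pale wood stand. Origin on the table straight below the tipping axle; in its frame -x is the pouring side (roughly to the robot's right), +x the back, y along the axle, +y (the handle's side) roughly towards the robot; its yaw is about a quarter turn. Base plate to x 0.105, y +-0.090; yellow axle brackets at y +-0.066, 93 mm tall. It carries the catch tray and the case.
- tray (a point): Centre of the catch tray's blue floor (stand frame x -0.1025, y 0, z 0.007). Tray inside: stand x -0.190 to -0.015, y -0.085 to 0.085; outer pouring-side wall 45 mm tall, side walls 36 mm, wall below the case 30 mm.
- case (a joint): Tipping angle of the green bead case about the axle: 0 = level (rest), grows as it tips to the pouring side, stop at 1.85. A damped spring brings it back level when let go, in about 2 s; tipping slowly takes 4 to 10 N at the red handle. The beads have rolled out by about 1.5 rad.
- axle (a point): Middle of the tipping axle, on the case's lower pouring-side edge, 75 mm above the table; axes as the stand's when level, tipping with the case. Level, the case floor spans stand x 0 to 0.080, walls 60 mm tall, width y +-0.055; the pouring-side wall slopes out to x -0.030 at the rim.
- handle (a point): Pushing point of the red tipping handle: a round bar 12 mm thick, parallel to the axle, free from stand y 0.080 to 0.152 (this point at 0.125), on a flat red arm at the case's +y side. It is 110 mm from the axle, up and back at 45 degrees when level (78 mm behind, 78 mm above), and swings over the top to the pouring side. Push it from its back (+x) side, or pinch it.
- lid (a joint): Angle of the clear lid relative to the case: 0 = shut, grows as it swings up and back, stop at 2.3 (fully back). A light spring shuts it if let go before the detent at about 1.75; past that it snaps to the stop and stays there even when the case is tipped. Opening takes 3 to 7 N at the lip, most about halfway.
- lid_hinge (a point): Middle of the lid's hinge line at the case's back rim, parallel to the axle (stand x 0.080, z 0.136 when level). The lid is a clear plate 110 long x 110 wide x 4 mm; the beads are seen through it.
- lid_lip (a point): Middle of the free outer edge of the lid's orange lip, 60 mm wide along the axle, 5 mm thick, which flares out and up at 40 degrees from the lid's free edge on the pouring side. Lid shut, it is 125 mm from the hinge towards the pouring side and 15 mm above it (152 mm above the table), with free space below and in front to lift it with the fingertips.
- bead0_center (a point): Centre of the red wooden bead, a ball 22 mm in diameter, 12 g, loose on the floor of the case at the start.
- bead1_center (a point): Centre of the green wooden bead, a ball 22 mm in diameter, 12 g, loose on the floor of the case at the start.
- bead2_center (a point): Centre of the yellow wooden bead, a ball 22 mm in diameter, 12 g, loose on the floor of the case at the start.
- bead3_center (a point): Centre of the blue wooden bead, a ball 22 mm in diameter, 12 g, loose on the floor of the case at the start.
- bead4_center (a point): Centre of the white wooden bead, a ball 22 mm in diameter, 12 g, loose on the floor of the case at the start.
- paint_pot: Bystander, to be left where it is: paint jar with a red cap, 48 mm wide, 60 tall; origin at the centre of its underside.
- tape: Bystander, to be left where it is: roll of yellow tape lying flat, 84 mm wide, 22 tall; origin at the centre of its underside.
- glue: Bystander, to be left where it is: white glue bottle with an orange cap, 44 mm wide, 130 tall; origin at the centre of its underside.
- ornament_cup: Bystander, to be left where it is: small white bowl, 72 mm wide, 50 tall; origin at the centre of its underside.
- brush_cup: Bystander, to be left where it is: green cup of paint brushes, 84 mm wide, 190 tall with the brushes; origin at the centre of its underside.

How it is judged:
By the outcome, as a careful person would: the job done as asked, in the order asked, and still so for the second after the job is handed in, with the robot touching nothing.
It also fails if it takes over 67 s, if anything falls off the work surface, if the arm or the gripper's body presses on something with over 40 N, if the wrist force passes 120 N, or if a joint passes its speed limit or range.

## Working session

There is one attempt and no reset: what is moved stays moved. The work goes in short steps, Python scripts to look and compute and a tool call to move; the robot and the scene stay as the last step left them, time stands still between calls to the robot, and variables do not carry over. Pictures are saved under pics/ and viewed, at most 13 in all, crops included, and the job is handed in when it is done.

```bash
ls; mkdir -p pics
```

Run:
```python
from plant import robot
import cv2,numpy as np
s=robot.read_state();print(s['t'],s['tool_pos'],s['orientation'],s['opening'])
for n in ['scene','top']:
    c=robot.read_camera(n);cv2.imwrite(f'pics/{n}0.png',c['image'][:,:,::-1]);np.savez(f'{n}0.npz',**c)
    print(n,c['fx'],c['cx'],c['cy'],c['R'].round(3).tolist(),c['t'].round(3))
```

```text
pics
plant.py
0.0 [0.14581598 0.58147784 0.23957413] [-3.85081304e-01 -3.11753711e+00  2.80877914e-03] 0.09267061184353849
scene 360.171574578045 256.01648631993413 190.53953142976198 [[0.802, 0.597, -0.005], [0.472, -0.639, -0.608], [-0.366, 0.485, -0.794]] [-0.508 -0.152  1.35 ]
top 449.78165812619676 255.38167158169693 186.75491298337 [[-0.024, -1.0, 0.006], [-0.987, 0.023, -0.157], [0.157, -0.01, -0.988]] [0.096 0.556 1.364]
```

View pics/scene0.png

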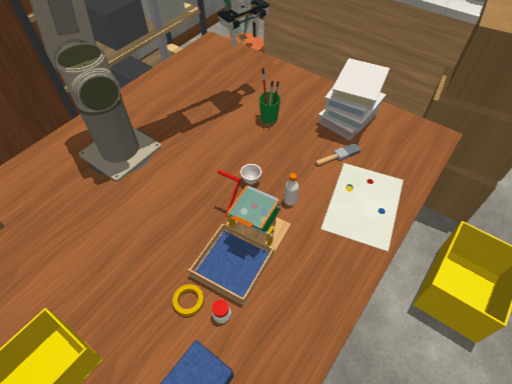

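View pics/top0.png

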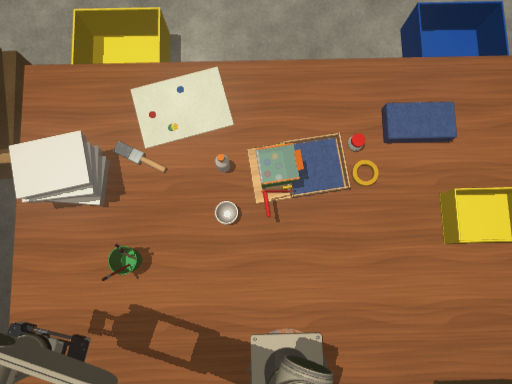

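The scene view shows the case at about (252,207), the tray at (232,262) and the red handle at (232,180). The top view shows the case at (278,165), the orange lip at (299,160), the handle bar at (268,204) and the tray floor at (320,166). The bowl at (227,212) and the glue at (222,163) stand on the back side.

Create h.py:
```python
import numpy as np,cv2
def load(n): return dict(np.load(n+'.npz'))
def hsv(c): return cv2.cvtColor(c['image'],cv2.COLOR_RGB2HSV)
def ray(c,p):
    d=c['R'].T@np.array([(p[0]-c['cx'])/c['fx'],(p[1]-c['cy'])/c['fy'],1]);return -c['R'].T@c['t'],d/np.linalg.norm(d)
def onz(c,p,z): o,d=ray(c,p);return o+d*(z-o[2])/d[2]
def tri(c1,p1,c2,p2):
    o1,d1=ray(c1,p1);o2,d2=ray(c2,p2)
    s=np.linalg.lstsq(np.c_[d1,-d2],o2-o1,rcond=None)[0]
    a,b=o1+d1*s[0],o2+d2*s[1];return (a+b)/2,np.linalg.norm(a-b)
def proj(c,X): q=c['R']@X+c['t'];return np.array([c['fx']*q[0]/q[2]+c['cx'],c['fy']*q[1]/q[2]+c['cy']])
def blobs(c,lo,hi,box,amin=8):
    m=cv2.inRange(hsv(c),np.array(lo),np.array(hi));k=np.zeros_like(m);x0,y0,x1,y1=box;k[y0:y1,x0:x1]=m[y0:y1,x0:x1]
    cs=cv2.findContours(k,cv2.RETR_EXTERNAL,cv2.CHAIN_APPROX_NONE)[0]
    return sorted([x for x in cs if len(x)>=amin],key=len,reverse=True)
```

Run:
```python
from h import *
T,S=load('top0'),load('scene0')
for n,c,b1,b2,b3 in [('top',T,(285,120,355,205),(285,140,310,185),(250,180,300,225)),('scene',S,(180,220,280,305),(222,180,290,240),(212,165,250,215))]:
    for nm,lo,hi,b in [('tray',(100,100,40),(125,255,255),b1),('orange',(5,180,140),(16,255,255),b2),('red',(0,190,90),(4,255,255),b3),('red2',(174,190,90),(180,255,255),b3)]:
        for k in blobs(c,lo,hi,b)[:3]:
            r=cv2.minAreaRect(k);print(n,nm,len(k),np.round(r[0],1),np.round(cv2.boxPoints(r),1).tolist())
for n,c,b in [('t',T,(235,125,365,225)),('s',S,(180,150,310,310))]:
    cv2.imwrite(f'pics/{n}c.png',cv2.resize(c['image'][b[1]:b[3],b[0]:b[2],::-1],None,fx=3.7 if n=='s' else 6,fy=3.7 if n=='s' else 6,interpolation=cv2.INTER_CUBIC))
a=cv2.imread('pics/tc.png');s=cv2.imread('pics/sc.png');print(a.shape,s.shape)
```

```text
top tray 279 [315.6 165.7] [[288.70001220703125, 145.60000610351562], [335.1000061035156, 138.39999389648438], [342.3999938964844, 185.89999389648438], [296.0, 193.0]]
top tray 29 [327.  142.4] [[320.6000061035156, 140.89999389648438], [333.0, 139.8000030517578], [333.3999938964844, 143.89999389648438], [321.0, 145.0]]
top tray 21 [307.3 146.6] [[304.70001220703125, 149.3000030517578], [306.0, 143.0], [309.79998779296875, 143.8000030517578], [308.6000061035156, 150.10000610351562]]
top orange 47 [298.5 159.5] [[293.70001220703125, 150.60000610351562], [299.8999938964844, 149.5], [303.29998779296875, 168.39999389648438], [297.1000061035156, 169.5]]
top orange 16 [289.  143.4] [[285.0, 143.8000030517578], [292.79998779296875, 142.1999969482422], [293.0, 143.0], [285.1000061035156, 144.60000610351562]]
top red 65 [266. 203.] [[261.0, 215.6999969482422], [262.0, 189.89999389648438], [271.0, 190.3000030517578], [270.0, 216.10000610351562]]
top red 8 [284.  190.5] [[282.0, 190.0], [286.0, 190.0], [286.0, 191.0], [282.0, 191.0]]
scene tray 172 [232.  261.8] [[196.0, 271.0], [221.6999969482422, 226.10000610351562], [268.0, 252.60000610351562], [242.3000030517578, 297.5]]
scene orange 73 [234.7 197.5] [[222.3000030517578, 209.1999969482422], [242.5, 182.39999389648438], [247.10000610351562, 185.8000030517578], [227.0, 212.6999969482422]]
scene orange 42 [241.6 220.9] [[230.89999389648438, 218.1999969482422], [232.5, 214.60000610351562], [252.1999969482422, 223.5], [250.60000610351562, 227.1999969482422]]
scene orange 20 [234.6 187.1] [[232.6999969482422, 191.89999389648438], [236.0, 182.0], [236.60000610351562, 182.1999969482422], [233.3000030517578, 192.10000610351562]]
scene red 100 [232.1 186.5] [[217.5, 170.10000610351562], [236.10000610351562, 165.0], [246.60000610351562, 202.8000030517578], [228.0, 208.0]]
(600, 780, 3) (592, 481, 3)
```

View pics/tc.png

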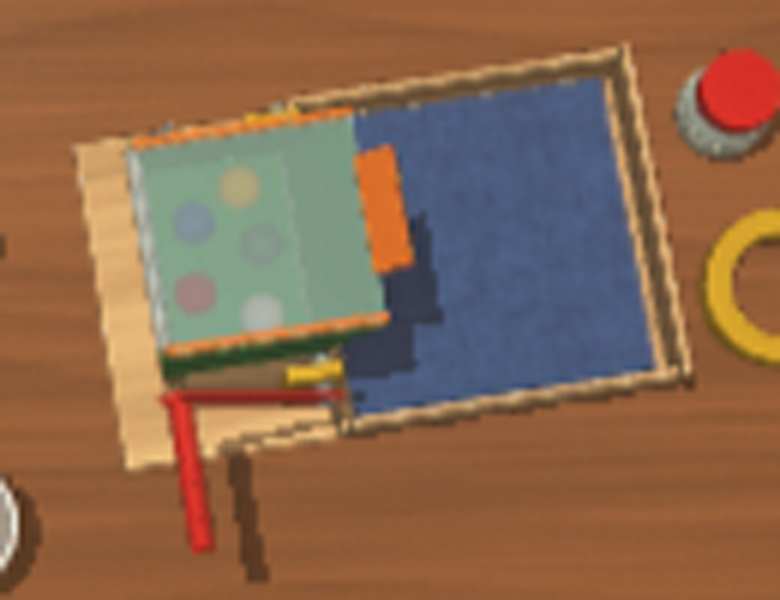

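View pics/sc.png

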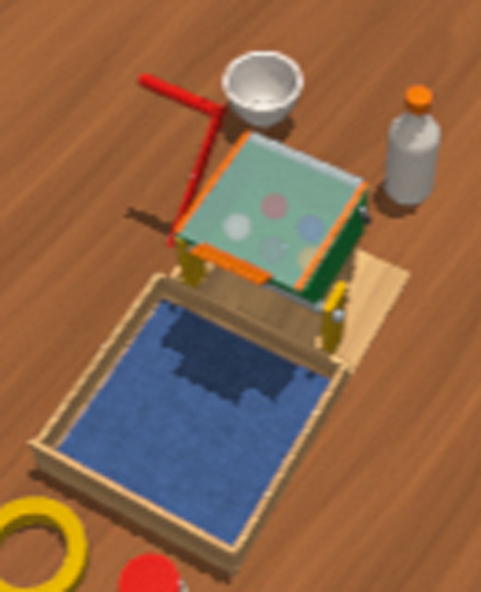

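The crops show the lip's outer edge running from about (393,146) to (412,268) in the top crop. The handle bar runs from (181,400) to (202,548) in the top crop and from (219,112) to (143,78) in the scene crop. The base plate's back corners are at (75,148) and (128,468) in the top crop.

Run:
```python
from h import *
T,S=load('top0'),load('scene0')
t=lambda x,y:(235+x/6,125+y/6); s=lambda x,y:(180+x/3.7,150+y/3.7)
for n,a,b in [('lip',t(403,207),s(230,266)),('hinner',t(181,400),s(219,112)),('htip',t(202,546),s(145,79)),('tray far L',t(628,45),s(232,570)),('tray far R',t(690,380),s(36,445)),('base back L',t(75,148),s(408,273))]:
    p,e=tri(T,a,S,b);print(n,p.round(4),round(e,4))
A=onz(T,t(75,148),.012);B=onz(T,t(128,468),.012);C=onz(T,t(628,45),.045);D=onz(T,t(690,380),.045)
print(A,B,C,D)
F0=[onz(T,p,.007) for p in [(t(606,82)),t(655,370)]];print(F0)
# axes: y from A->B and C->D
y=(B-A)+(D-C);y[2]=0;y/=np.linalg.norm(y);xx=np.array([y[1],-y[0],0])
print('yaw',np.arctan2(xx[1],xx[0]))
back=(A+B)/2;front=(C+D)/2
print('len',np.linalg.norm((back-front)[:2]),'orig from back',back-xx*.105,'from front',front+xx*.194, np.linalg.norm(A-B),np.linalg.norm(C-D))
yaw=np.arctan2(xx[1],xx[0]);O=(back-xx*.105+front+xx*.194)/2;O[2]=0
print('O',O)
R=np.c_[xx,y,[0,0,1]]
for n,q in [('lip',(-.045,0,.152)),('handle',(.078,.125,.153)),('hin',(.078,.08,.153)),('htip',(.078,.152,.153))]:
    X=O+R@q;print(n,X.round(3),'top crop',((proj(T,X)-(235,125))*6).round(),'scene crop',((proj(S,X)-(180,150))*3.7).round())
from plant import robot
from scipy.spatial.transform import Rotation as Ro
print(Ro.from_rotvec(robot.read_state()['orientation']).as_matrix().round(3))
# bystanders approx
for n,p,z in [('bowl',(227,212),.05),('glue',(222,158),.13),('pot',(358,142),.06),('tape',(365,172),.02),('brush',(125,260),.1)]: print(n,onz(T,p,z).round(3))
```

```text
lip [ 0.622  -0.0522  0.1468] 0.0079
hinner [0.5277 0.0574 0.1493] 0.004
htip [0.4571 0.0493 0.1485] 0.004
tray far L [ 0.7338 -0.1946  0.0221] 0.0012
tray far R [ 0.5517 -0.2126  0.0284] 0.0103
base back L [ 6.896e-01  1.061e-01 -4.000e-04] 0.0028
[0.68549251 0.10511988 0.012     ] [0.51075082 0.08072058 0.012     ] [ 0.72696639 -0.19029069  0.045     ] [ 0.54607484 -0.21299282  0.045     ]
[array([ 0.71710539, -0.185017  ,  0.007     ]), array([ 0.5576538 , -0.20299304,  0.007     ])]
yaw 1.7024737886453574
len 0.29705427502250564 orig from back [ 0.61190788 -0.01117079  0.012     ] from front [ 0.61104894 -0.0093212   0.045     ] 0.17643690928856326 0.18231056483297478
O [ 0.61147841 -0.010246    0.        ]
lip [ 0.617 -0.055  0.152] top crop [404. 209.] scene crop [217. 262.]
handle [0.477 0.051 0.153] top crop [195. 500.] scene crop [162.  86.]
hin [0.522 0.057 0.153] top crop [180. 408.] scene crop [210. 107.]
htip [0.451 0.047 0.153] top crop [204. 556.] scene crop [134.  74.]
[[-0.97   0.243 -0.001]
 [ 0.243  0.97  -0.002]
 [ 0.    -0.002 -1.   ]]
bowl [0.48  0.172 0.05 ]
glue [0.633 0.18  0.13 ]
pot [ 0.691 -0.243  0.06 ]
tape [ 0.602 -0.27   0.02 ]
brush [0.341 0.469 0.1  ]
```
Triangulated handle/lip are ~5-6mm further in +x than text estimate, tri heights ~4mm lower; scene camera offset. OK origin ~ (0.613,-0.010). Bias: tri of lip (0.622,-0.052), pred (0.617,-0.055). Handle tri 0.4571(tip) vs 0.451. Take O=(0.615,-0.009), yaw 1.70. Good to ~4mm.

Add to h.py:
```python
from scipy.spatial.transform import Rotation as Ro
O=np.array([.613,-.010,0]);YAW=1.70
RS=Ro.from_euler('z',YAW).as_matrix()
def where(tgt=None):
    from plant import robot
    s=robot.read_state();R=Ro.from_rotvec(s['orientation']).as_matrix();p=np.array(s['tool_pos'])
    print('t',round(s['t'],2),'stand',(RS.T@(p-O)).round(4),'F',(RS.T@np.array(s['force'])).round(1),'open',round(s['opening'],4),'q',np.round(s['q'],2))
    print('toolx err',round(float((np.arctan2(R[1,0],R[0,0])-YAW+np.pi)%(2*np.pi)-np.pi),4))
    if tgt is not None: print('tool delta',(R.T@(O+RS@np.array(tgt)-p)).round(4))
```

jog_arm(motion=[[0.093,[0,0,-0.01],0.15],[0.093,[0,0,-0.01],0.15],[0.093,[0,0,-0.01],0.15],[0.093,[0,0,-0.01],0.15],[0.093,[0,0,-0.01],0.15],[0.093,[0,0,-0.01],0.15],[0.093,[0,0,-0.01],0.15],[0.093,[0,0,-0.01],0.147],[0.093,[0,0,0],0]])

```text
t: 1.0
tool_pos: [0.1461, 0.5824, 0.3219]
orientation: [-2.077, -2.356, -0.003]
force: [-0.0, -0.1, 0.5]
opening: 0.0929
gripper_force: 0.0
```

```bash
python3 -c "
from h import *
where((-.10,0,.26))"
```

```text
t 1.0 stand [0.6476 0.3867 0.3219] F [-0.1  0.1  0.5] open 0.0929 q [ 1.24  0.11  1.36 -0.    1.67  1.11]
toolx err -0.0037
tool delta [-0.7463  0.3893  0.061 ]
```

jog_arm(motion=[[0.075,[-0.0415,0.0216,0.0034],0],[0.075,[-0.0415,0.0216,0.0034],0],[0.075,[-0.0415,0.0216,0.0034],0],[0.075,[-0.0415,0.0216,0.0034],0],[0.075,[-0.0415,0.0216,0.0034],0],[0.075,[-0.0415,0.0216,0.0034],0],[0.075,[-0.0415,0.0216,0.0034],0],[0.075,[-0.0415,0.0216,0.0034],0],[0.075,[-0.0415,0.0216,0.0034],0],[0.075,[-0.0415,0.0216,0.0034],0],[0.075,[-0.0415,0.0216,0.0034],0],[0.075,[-0.0415,0.0216,0.0034],0],[0.075,[-0.0415,0.0216,0.0034],0],[0.075,[-0.0415,0.0216,0.0034],0],[0.075,[-0.0415,0.0216,0.0034],0],[0.075,[-0.0415,0.0216,0.0034],0],[0.075,[-0.0415,0.0216,0.0034],0],[0.075,[-0.0415,0.0216,0.0034],0],[0.075,[0,0,0],0],[0.075,[0,0,0],0]])

```text
t: 3.0
tool_pos: [0.6265, -0.11, 0.2572]
orientation: [-2.071, -2.358, 0.002]
force: [0.0, 1.3, 0.3]
opening: 0.0753
gripper_force: 0.0
```

```bash
python3 -c "
from h import *
where((-.085,0,.19))
from plant import robot
c=robot.read_camera('wrist');np.savez('w1.npz',**c);cv2.imwrite('pics/w1.png',c['image'][:,:,::-1])
for k in blobs(c,(5,180,140),(16,255,255),(0,0,512,384))[:3]:
    r=cv2.minAreaRect(k);print(len(k),np.round(cv2.boxPoints(r),1).tolist())
"
```

```text
t 3.0 stand [-0.1009 -0.0005  0.2572] F [ 1.3 -0.2  0.3] open 0.0753 q [-0.25  0.22  1.35  0.    1.57 -0.38]
toolx err 0.0006
tool delta [ 0.0158 -0.0003  0.0672]
102 [[272.0, 123.0], [272.0, 123.0], [221.0, 123.0], [221.0, 123.0]]
74 [[151.39999389648438, 24.200000762939453], [152.8000030517578, 23.799999237060547], [163.60000610351562, 60.79999923706055], [162.1999969482422, 61.20000076293945]]
46 [[310.8999938964844, 300.0], [313.0, 277.0], [318.0, 277.5], [315.8999938964844, 300.3999938964844]]
```

View pics/w1.png

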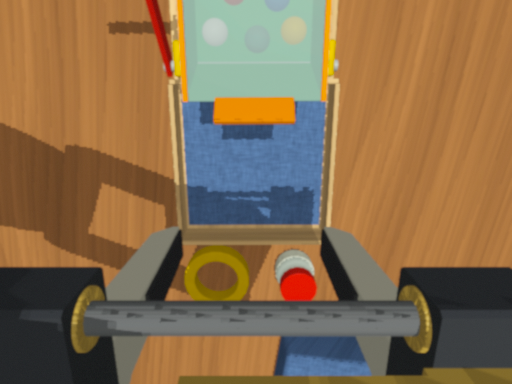

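The wrist view shows the lip square to the image, its outer edge from about (214,124) to (295,124), and the tray and fingers aligned with it.

```bash
python3 -c "
from h import *
c=load('w1');T=load('top0');S=load('scene0')
st=lambda X:(RS.T@(X-O)).round(4)
a=onz(c,(214,124),.150);b=onz(c,(295.5,124),.150);print('lip ends',st(a),st(b),np.linalg.norm(a-b))
print('mid tri w/top',[st(tri(c,(254.7,124),T,(302.2,159.5))[0]),tri(c,(254.7,124),T,(302.2,159.5))[1]], 'w/scene',st(tri(c,(254.7,124),S,(242.2,221.9))[0]))
print('lid edge',st(onz(c,(182,100),.137)),st(onz(c,(327,100),.137)))
print('tray far wall top',st(onz(c,(185,226),.045)),st(onz(c,(327,226),.045)))
"
```

```text
lip ends [-0.0457  0.0274  0.15  ] [-0.0455 -0.033   0.15  ] 0.060452388653694775
mid tri w/top [array([-0.0471, -0.0028,  0.1351]), np.float64(0.0002779275930204792)] w/scene [-0.044  -0.0054  0.151 ]
lid edge [-0.0288  0.0529  0.137 ] [-0.0286 -0.058   0.137 ]
tray far wall top [-0.1713  0.0762  0.045 ] [-0.1708 -0.087   0.045 ]
```

jog_arm(motion=[[0.075,[0.008,0.0012,0.03],0],[0.075,[0.008,0.0012,0.03],0],[0.075,[0,0,0.03],0],[0.075,[0,0,0.004],0],[0.075,[0.012,0,0],0],[0.075,[0.012,0,0],0],[0.075,[0.012,0,0],0],[0.075,[0.008,0,0],0],[0.075,[0,0,0],0],[0.058,[0,0,0],0],[0.056,[0,0,0],0],[0.054,[0,0,0],0],[0.05,[0,0,0],0],[0.05,[0,0,0],0],[0.05,[0,0,0],0],[0.05,[0,0,0],0]], grip_force=30)

```text
t: 4.65
tool_pos: [0.6206, -0.0501, 0.1653]
orientation: [-2.075, -2.357, 0.003]
force: [-6.1, -0.4, 4.1]
opening: 0.0592
gripper_force: 30.0
```

```bash
python3 -c "
from h import *
where((-.041,-.0027,.163))"
```

```text
t 4.65 stand [-0.0408 -0.0024  0.1653] F [0.3 6.1 4.1] open 0.0592 q [-0.16  0.24  1.51 -0.    1.4  -0.29]
toolx err -0.0021
tool delta [-0.0002  0.0003  0.0023]
```

jog_arm(motion=[[0.05,[0.0015,0,-0.0105],0],[0.05,[0.0021,0,-0.0104],0],[0.05,[0.0035,0,-0.01],0],[0.05,[0.0036,0,-0.0099],0],[0.05,[0.005,0,-0.0094],0],[0.05,[0.0055,0,-0.009],0],[0.05,[0,0,0],0]], grip_force=35)

```text
t: 5.35
tool_pos: [0.6177, -0.0272, 0.2254]
orientation: [-2.072, -2.358, 0.002]
force: [-7.1, -0.3, -6.2]
opening: 0.0591
gripper_force: 35.0
```

```bash
python3 -c "
from h import *
where()
from plant import robot
for n in ['scene','wrist']:
    c=robot.read_camera(n);cv2.imwrite('pics/l_%s.png'%n,c['image'][:,:,::-1])
a=cv2.imread('pics/l_scene.png')[130:290,160:310];b=cv2.imread('pics/l_wrist.png')
cv2.imwrite('pics/l.png',np.hstack([cv2.resize(a,(360,384)),cv2.resize(b,(440,384))]))
"
```

```text
t 5.35 stand [-0.0176 -0.0025  0.2254] F [ 0.6  7.  -6.2] open 0.0591 q [-0.13  0.19  1.45  0.    1.5  -0.26]
toolx err -0.0004
```

View pics/l.png

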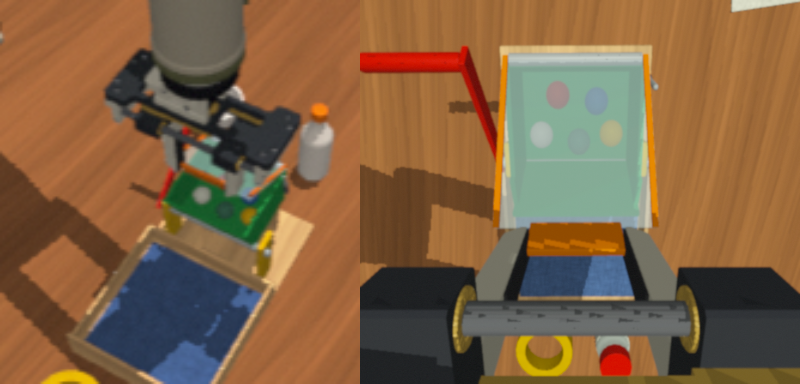

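The lid is rising with its lip held between the fingers: in the picture the lip sits at (575,238) between the pads, and the lid is clearly open in the left-hand view. I'll continue the arc.

jog_arm(motion=[[0.05,[0.0065,0,-0.0083],0],[0.05,[0.007,0,-0.008],0],[0.05,[0.0078,0,-0.0072],0],[0.05,[0.0083,0,-0.0065],0],[0.05,[0.009,0,-0.0057],0],[0.05,[0.0093,0,-0.005],0],[0.05,[0.0098,0,-0.0041],0],[0.05,[0.0101,0,-0.0032],0],[0.05,[0,0,0],0]], grip_force=35)

```text
t: 6.35
tool_pos: [0.6088, 0.0404, 0.2727]
orientation: [-2.072, -2.358, 0.003]
force: [-6.4, -1.9, -9.2]
opening: 0.0588
gripper_force: 35.0
```

```bash
python3 -c "
from h import *
where()"
```

```text
t 6.35 stand [ 0.0505 -0.0024  0.2727] F [-1.1  6.6 -9.2] open 0.0588 q [-0.02  0.15  1.41  0.    1.59 -0.15]
toolx err 0.0
```

jog_arm(motion=[[0.05,[0.0103,0,-0.0024],0],[0.05,[0.0105,0,-0.0014],0],[0.05,[0.0105,0,-0.0005],0],[0.05,[0.0106,0,0.0004],0],[0.05,[0.0105,0,0.0013],0],[0.05,[0.0104,0,0.0023],0],[0.05,[0.0101,0,0.0031],0],[0.05,[0.0098,0,0.004],0],[0.05,[0,0,0],0]], grip_force=35)

```text
t: 7.25
tool_pos: [0.598, 0.1225, 0.2665]
orientation: [-2.072, -2.359, 0.003]
force: [-10.1, -2.0, -1.3]
opening: 0.0589
gripper_force: 35.0
```

```bash
python3 -c "
from h import *
where()
from plant import robot
for n in ['scene','wrist']:
    c=robot.read_camera(n);cv2.imwrite('pics/m_%s.png'%n,c['image'][:,:,::-1])
a=cv2.imread('pics/m_scene.png')[130:290,160:310];b=cv2.imread('pics/m_wrist.png')
cv2.imwrite('pics/m.png',np.hstack([cv2.resize(a,(360,384)),cv2.resize(b,(440,384))]))
"
```

```text
t 7.25 stand [ 0.1333 -0.0022  0.2665] F [-0.6 10.3 -1.3] open 0.0589 q [ 0.12  0.15  1.42  0.    1.57 -0.01]
toolx err 0.0002
```

View pics/m.png

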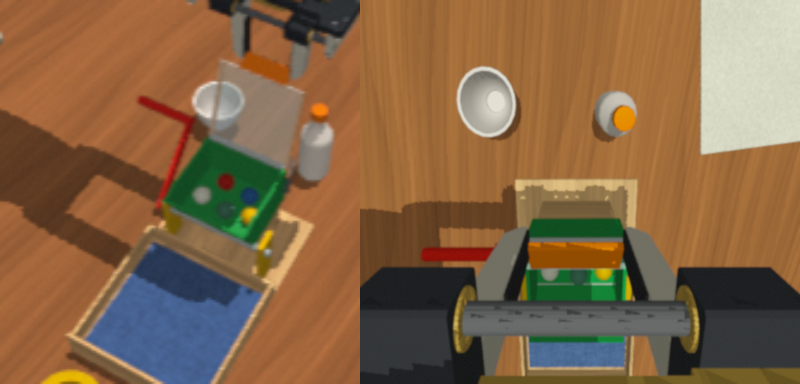

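The lid is past vertical at about 110°, with the lip held at (575,252). I'll continue to the stop, then release.

jog_arm(motion=[[0.05,[0.0095,0,0.0049],0],[0.05,[0.009,0,0.0056],0],[0.05,[0.0084,0,0.0064],0],[0.05,[0.006,0,0.0055],0],[0.05,[0,0,0],0],[0.05,[0,0,0],0],[0.064,[0,0,0],0],[0.075,[0,0,0],0],[0.075,[0,0,0],0],[0.075,[0,0,-0.02],0],[0.075,[0,0,-0.03],0],[0.075,[0,0,-0.03],0],[0.075,[0,0,0],0]], grip_force=35)

```text
t: 8.65
tool_pos: [0.598, 0.154, 0.3307]
orientation: [2.07, 2.354, 0.014]
force: [0.1, 0.6, 0.9]
opening: 0.0751
gripper_force: 0.0
```

```bash
python3 -c "
from h import *
where()
from plant import robot
c=robot.read_camera('scene');np.savez('s2.npz',**c);cv2.imwrite('pics/n.png',cv2.resize(c['image'][130:290,160:310,::-1],None,fx=3,fy=3))
"
```

```text
t 8.65 stand [ 0.1646 -0.0062  0.3307] F [ 0.6 -0.1  0.9] open 0.0751 q [0.17 0.15 1.31 0.   1.68 0.04]
toolx err -0.0013
```

View pics/n.png

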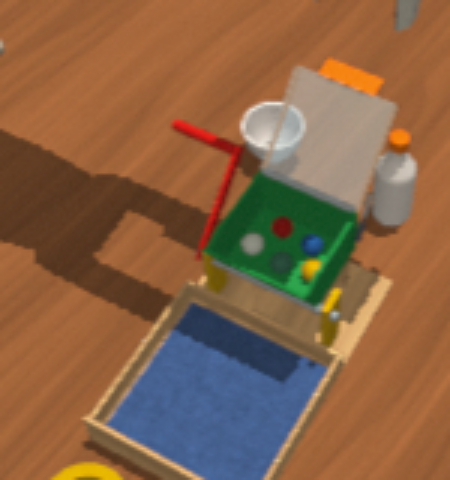

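The lid stays back on its own, with the lip at about (352,76) in this crop and all five beads still in the case. I'll check the lip position and work out the move to the handle.

```bash
python3 -c "
from h import *
c=load('s2')
for q in [(.1745,-.003,.219),(.163,-.003,.2117)]: print(((proj(c,O+RS@np.array(q))-(160,130))*3).round())
th=1.75+.1194;q=(.08-.1259*np.cos(th),-.003,.136+.1259*np.sin(th));print('at detent',((proj(c,O+RS@np.array(q))-(160,130))*3).round())
"
```

```text
[355.  68.]
[349.  81.]
at detent [328.  80.]
```

jog_arm(motion=[[0.06,[0,0,0],-0.15],[0.06,[0,0,0],-0.15],[0.06,[0,0,0],-0.15],[0.05,[0,0,0],-0.15],[0.05,[0,0,0],-0.15],[0.05,[0,0,0],-0.15],[0.05,[0,0,0],-0.15],[0.05,[0,0,0],-0.15],[0.04,[0,0,0],-0.15],[0.04,[0,0,0],-0.15],[0.04,[0,0,0],-0.071],[0.04,[0,0,0],0]])

```text
t: 9.9
tool_pos: [0.5955, 0.1535, 0.3228]
orientation: [0.203, -3.135, 0.0]
force: [-0.7, -0.4, 0.0]
opening: 0.0403
gripper_force: 0.0
```

```bash
python3 -c "
from h import *
where((.078,.13,.25))"
```

```text
t 9.9 stand [ 0.1644 -0.0037  0.3228] F [-0.3  0.7  0. ] open 0.0403 q [ 0.17  0.15  1.32  0.    1.67 -1.53]
toolx err 1.5707
tool delta [ 0.1337 -0.0864  0.0728]
```

jog_arm(motion=[[0.04,[0.0334,-0.0216,0],0],[0.04,[0.0334,-0.0216,0],0],[0.04,[0.0334,-0.0216,0],0],[0.04,[0.0334,-0.0216,0.03],0],[0.04,[0,0,0.04],0],[0.04,[0,0,0.03],0],[0.04,[0,0,0.03],0],[0.04,[0,0,0.03],0],[0.04,[0,0,0],0]], grip_force=5)

```text
t: 10.8
tool_pos: [0.4708, 0.0507, 0.1587]
orientation: [0.197, -3.127, -0.001]
force: [-0.6, -0.3, -0.7]
opening: 0.04
gripper_force: 0.0
```

```bash
python3 -c "
from h import *
where((.078,.13,.163))
from plant import robot
c=robot.read_camera('wrist');d=robot.read_camera('scene')
cv2.imwrite('pics/o.png',np.hstack([cv2.resize(d['image'][130:290,160:310,::-1],(360,384)),cv2.resize(c['image'][:,:,::-1],(440,384))]))"
```

```text
t 10.8 stand [0.0785 0.1332 0.1587] F [-0.2  0.7 -0.7] open 0.04 q [-0.   -0.16  1.92  0.    1.38 -1.7 ]
toolx err 1.5674
tool delta [-0.0031 -0.0005 -0.0043]
```

View pics/o.png

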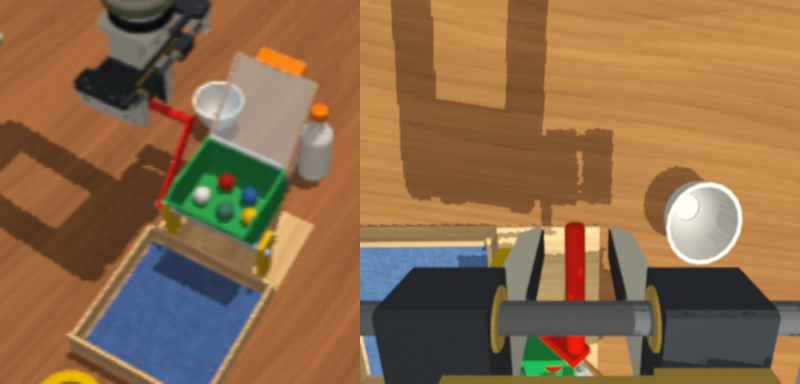

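The bar sits centred between the fingers, at (575,290) in the picture. I'll cage it lightly and tip.

jog_arm(motion=[[0.014,[0,0,0],0],[0.014,[0,0,0],0],[0.014,[0,0,0],0],[0.014,[0,-0.0037,-0.0031],0],[0.014,[0,-0.0037,-0.0031],0],[0.014,[0,-0.0037,-0.0031],0],[0.014,[0,-0.0037,-0.0031],0],[0.014,[0,-0.0041,-0.0024],0],[0.014,[0,-0.0042,-0.0024],0],[0.014,[0,-0.0041,-0.0024],0],[0.014,[0,-0.0042,-0.0024],0],[0.014,[0,-0.0045,-0.0017],0],[0.014,[0,-0.0045,-0.0016],0],[0.014,[0,-0.0045,-0.0017],0],[0.014,[0,-0.0045,-0.0016],0]], grip_force=5)

```text
t: 12.4
tool_pos: [0.4807, 0.0032, 0.1937]
orientation: [-0.203, 3.134, 0.005]
force: [-3.3, 9.9, 8.2]
opening: 0.0287
gripper_force: 5.0
```

```bash
python3 -c "
from h import *
where((.0285,.133,.187))"
```

```text
t 12.4 stand [0.0301 0.1295 0.1937] F [10.2  2.   8.2] open 0.0287 q [-0.1  -0.17  1.87  0.    1.44 -1.8 ]
toolx err 1.5707
tool delta [ 0.0036 -0.0017  0.0067]
```

The 5 N grip is yielding and the bar is lagging. I'll lower the tool a little and grip harder.

jog_arm(motion=[[0.014,[0,0,0.005],0],[0.014,[0.003,0,0.003],0],[0.01,[0,0,0],0],[0.01,[0,0,0],0],[0.01,[0,0,0],0]], grip_force=25)

```text
t: 12.9
tool_pos: [0.4779, 0.0023, 0.1852]
orientation: [-0.202, 3.134, 0.003]
force: [-0.5, 6.1, 3.1]
opening: 0.0114
gripper_force: 25.0
```

```bash
python3 -c "
from h import *
where((.0285,.133,.187))
from plant import robot
c=robot.read_camera('wrist');d=robot.read_camera('scene')
cv2.imwrite('pics/p.png',np.hstack([cv2.resize(d['image'][130:290,160:310,::-1],(360,384)),cv2.resize(c['image'][:,:,::-1],(440,384))]))"
```

```text
t 12.9 stand [0.0296 0.1324 0.1852] F [ 6.1 -0.3  3.1] open 0.0114 q [-0.1  -0.17  1.89  0.    1.42 -1.8 ]
toolx err 1.5703
tool delta [ 0.0006 -0.0011 -0.0018]
```

View pics/p.png

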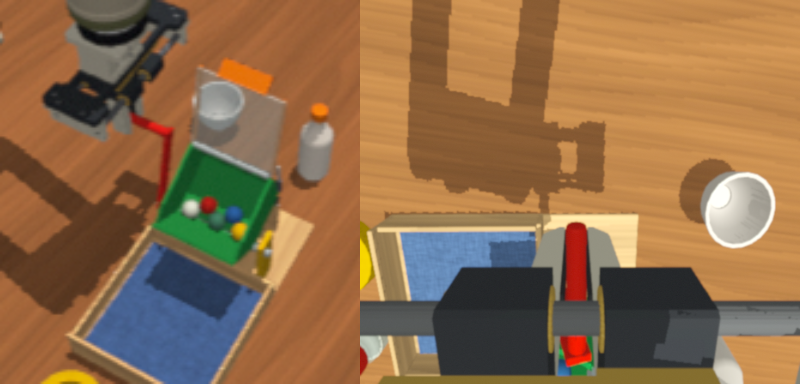

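The bar is now firmly pinched (opening 11.4 mm, bar at (575,290)), the case is partly tipped and all the beads are still in it. I'll continue the arc.

jog_arm(motion=[[0.01,[0,-0.0047,-0.0008],0],[0.01,[0,-0.0047,-0.0008],0],[0.01,[0,-0.0047,-0.0008],0],[0.01,[0,-0.0047,-0.0008],0],[0.01,[0,-0.0048,0],0],[0.01,[0,-0.0048,0],0],[0.01,[0,-0.0048,0],0],[0.01,[0,-0.0048,0],0],[0.01,[0,-0.0047,0.0008],0],[0.01,[0,-0.0047,0.0008],0],[0.01,[0,-0.0047,0.0008],0],[0.01,[0,-0.0047,0.0008],0],[0.01,[0,-0.0045,0.0016],0],[0.01,[0,-0.0045,0.0017],0],[0.01,[0,-0.0045,0.0016],0],[0.01,[0,-0.0045,0.0017],0]], grip_force=30)

```text
t: 14.6
tool_pos: [0.4876, -0.0723, 0.1787]
orientation: [-0.202, 3.133, 0.002]
force: [-1.1, 4.8, 5.8]
opening: 0.0108
gripper_force: 26.5
```

```bash
python3 -c "
from h import *
where((-.0465,.133,.178))"
```

```text
t 14.6 stand [-0.0456  0.1324  0.1787] F [4.9 0.4 5.8] open 0.0108 q [-0.25 -0.13  1.86  0.    1.41 -1.95]
toolx err 1.5702
tool delta [ 0.0006 -0.0009  0.0007]
```

jog_arm(motion=[[0.01,[0,-0.0041,0.0024],0],[0.01,[0,-0.0042,0.0024],0],[0.01,[0,-0.0041,0.0024],0],[0.01,[0,-0.0042,0.0024],0],[0.01,[0,-0.0037,0.003],0],[0.01,[0,-0.0037,0.0031],0],[0.01,[0,-0.0037,0.003],0],[0.01,[0,-0.0037,0.0031],0],[0.01,[0,-0.0033,0.0035],0],[0.01,[0,-0.0032,0.0036],0],[0.01,[0,0,0],0],[0.01,[0,0,0],0],[0.01,[0,0,0],0],[0.01,[0,0,0],0],[0.01,[0,0,0],0],[0.01,[0,0,0],0],[0.01,[0,0,0],0],[0.01,[0,0,0],0]], grip_force=30)

```text
t: 16.4
tool_pos: [0.4924, -0.1105, 0.1489]
orientation: [-0.201, 3.134, -0.0]
force: [3.1, 3.8, 3.3]
opening: 0.0113
gripper_force: 26.5
```

```bash
python3 -c "
from h import *
where((-.0843,.133,.149))
from plant import robot
c=robot.read_camera('top');d=robot.read_camera('scene')
cv2.imwrite('pics/q.png',np.hstack([cv2.resize(d['image'][130:310,160:310,::-1],(375,450)),cv2.resize(c['image'][115:235,240:360,::-1],(400,450))]))"
```

```text
t 16.4 stand [-0.0841  0.1326  0.1489] F [ 3.4 -3.5  3.3] open 0.0113 q [-0.32 -0.07  1.86  0.    1.35 -2.02]
toolx err 1.5699
tool delta [ 0.0004 -0.0002 -0.0001]
```

View pics/q.png

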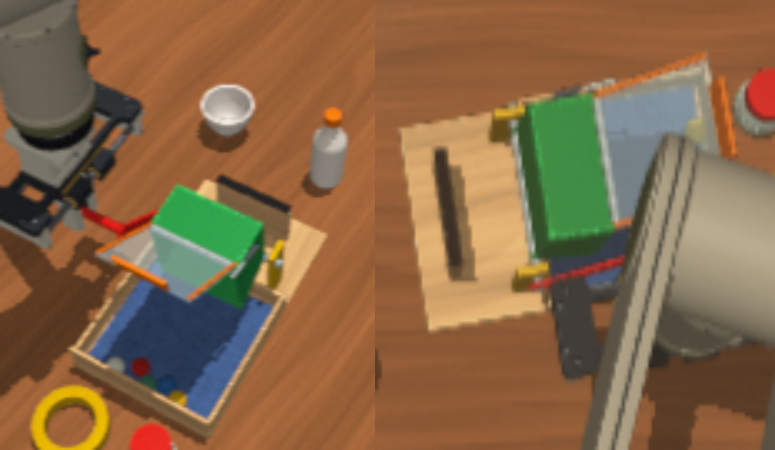

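All five beads (white, red, green, blue, yellow) lie in the tray near (145,380), and the lid is still back. I'll let the case down along the same arc.

jog_arm(motion=[[0.01,[0,0.0065,-0.0071],0],[0.01,[0,0.0073,-0.0061],0],[0.01,[0,0.0074,-0.0062],0],[0.01,[0,0.0083,-0.0048],0],[0.01,[0,0.0083,-0.0048],0],[0.01,[0,0.009,-0.0033],0],[0.01,[0,0.009,-0.0033],0],[0.01,[0,0.0094,-0.0016],0],[0.01,[0,0.0095,-0.0017],0],[0.01,[0,0.0096,0],0],[0.01,[0,0.0096,0],0],[0.01,[0,0.0094,0.0016],0],[0.01,[0,0.0095,0.0017],0],[0.01,[0,0.009,0.0033],0],[0.01,[0,0.009,0.0033],0],[0.01,[0,0,0],0]], grip_force=30)

```text
t: 18.1
tool_pos: [0.4746, 0.0212, 0.1764]
orientation: [0.203, -3.134, -0.003]
force: [3.9, 4.2, -2.1]
opening: 0.011
gripper_force: 26.5
```

```bash
python3 -c "
from h import *
where((.0465,.133,.178))"
```

```text
t 18.1 stand [0.0488 0.1332 0.1764] F [ 3.6 -4.4 -2.1] open 0.011 q [-0.06 -0.17  1.91  0.    1.41 -1.77]
toolx err 1.5709
tool delta [-0.0002 -0.0023 -0.0016]
```

jog_arm(motion=[[0.01,[0,0.005,0.0029],0],[0.01,[0,0.005,0.0029],0],[0.01,[0,0.005,0.003],0],[0.01,[0,0.0036,0.0028],0],[0.01,[0,0.0036,0.0028],0],[0.01,[0,0.0036,0.0028],0],[0.01,[0,0.0036,0.0028],0],[0.01,[0,0,0],0],[0.01,[0,0,0],0],[0.02,[0,0,0],0],[0.03,[0,0,0],0],[0.04,[0,0,0],0],[0.04,[0,0,0],0],[0.04,[0,0,-0.02],0],[0.04,[0,0,-0.04],0],[0.04,[0,0,-0.04],0],[0.04,[0.03,0,-0.03],0],[0.04,[0.05,0,0],0],[0.04,[0.05,0,0],0],[0.04,[0,0,0],0]])

```text
t: 20.1
tool_pos: [0.3388, 0.0315, 0.2889]
orientation: [-0.201, 3.13, -0.001]
force: [1.3, -0.6, 0.1]
opening: 0.0399
gripper_force: 0.0
```

jog_arm(motion=[[0.04,[0,0,0],0],[0.04,[0,0,0],0],[0.04,[0,0,0],0],[0.04,[0,0,0],0],[0.04,[0,0,0],0],[0.04,[0,0,0],0],[0.04,[0,0,0],0],[0.04,[0,0,0],0],[0.04,[0,0,0],0],[0.04,[0,0,0],0]])

```text
t: 21.1
tool_pos: [0.3425, 0.0318, 0.2876]
orientation: [-0.201, 3.135, -0.0]
force: [0.2, -0.0, -0.1]
opening: 0.0401
gripper_force: 0.0
```

```bash
python3 -c "
from h import *
where()
from plant import robot
c=robot.read_camera('top');d=robot.read_camera('scene')
cv2.imwrite('pics/r.png',np.hstack([cv2.resize(d['image'][130:330,160:310,::-1],(375,500)),cv2.resize(c['image'][110:240,240:350,::-1],(423,500))]))"
```

```text
t 21.1 stand [0.0763 0.2629 0.2876] F [-0.1 -0.2 -0.1] open 0.0401 q [-0.06 -0.63  2.04  0.    1.73 -1.76]
toolx err 1.5698
```

View pics/r.png

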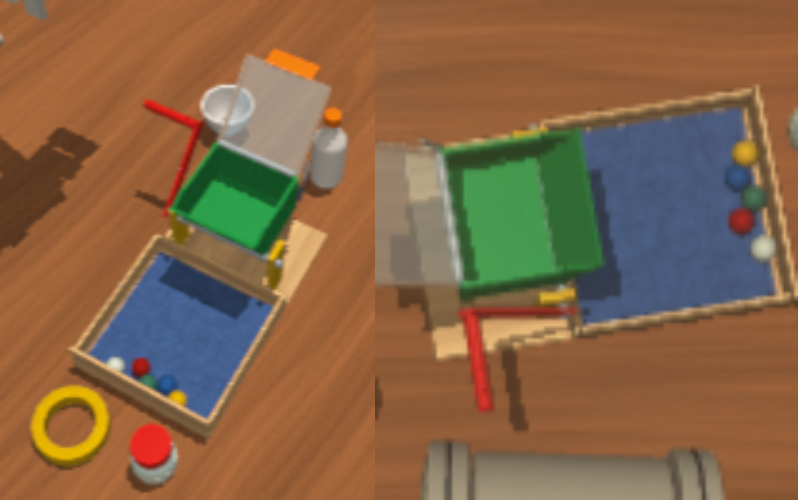

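The final picture shows the case level and empty, the lid fully back, all five beads in the tray and the bystanders in place.

```bash
python3 -c "
from plant import robot
print(robot.close_job())"
```

```text
the job is handed in; nothing more can be done
None
```

I handed the job in at about 21 s: the lid snapped fully back first, all five beads are in the tray, the case is level again with the lid still back, and the other things look untouched in the pictures.

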